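Raise a bench fume hood to the green rung of its ladder stand

ROBOT

A 6-joint arm with a two-finger parallel gripper is mounted at the origin on the work surface. World frame = base frame: x ahead of the robot, y to its left, z up, the work surface at z = 0. Lengths are in m, angles in rad, forces in N, time in s.
With the tool pointing down it reaches from about 0.275 to 0.975 m from the base axis. Payload 8.4 kg.
Tool frame: the origin (TCP) lies between the finger pads; the fingertips stand 17 mm ahead of it and the grasp point (between the pads) lies 2 mm behind it; z points along the fingers, y is the direction in which the jaws open and shut (so a half turn about z gives the same grasp; the last joint's range is limited). The gripper opens to 92 mm and grips with 3 to 60 N. Pads are 20 mm wide; open, the fingers measure 128 mm over their backs; the gripper's body (75 mm by 189 mm) begins 69 mm behind the grasp point.
Start: joints at [-1.156, 0.353, 1.633, -0, 1.155, -0.002], TCP at [0.253, -0.571, 0.232] pointing down, gripper open.
Joint ranges: [-2.63, 2.63], [-0.92, 2.1], [0.06, 2.66], [-1.3, 4.44], [0, 2.69], [-3.02, 3.02]. Speed limits (rad/s): [2.22, 2.22, 2.79, 3.14, 3.14, 3.14].

INTERFACE

Orientations are given as a rotation vector (axis times angle).
In Python, from bench import r, fingers, kin, viewer, spotter gives the robot as it stands. The module is installed in compiled form; this text tells all that it offers. Calls block until the motion is done:
- r.move_to(position, orientation): joint-space move of the TCP to a pose.
- r.move_linear(position, attitude=None, rate=0.15): straight line of the TCP; attitude=None keeps the orientation; rate is the mean speed in m/s.
- r.set_joints(angles): joint-space move.
- fingers.move_gripper(opening, effort=None): finger opening in m; effort is the grip in N (None keeps the last); returns when the fingers have stopped.
- r.dwell(seconds).
- kin.inverse_kinematics(position, orientation): joint angles nearest the present ones, or None.
- viewer.get_image(name): name is "side" or "top"; returns the picture (384x512x3 uint8, red, green, blue); there is no depth.
- viewer.camera_model(name): a dict with "intrinsics" (3x3 intrinsics, pixels), "extrinsics" (4x4, takes a point from world to camera coordinates). Camera axes: x right, y down, z forward; pixel columns grow to the right and rows downward; lengths in m; the calibration is good to about 2 mm. A picture is of the moment at which its call begins. camera_model takes no time and is no camera call.
A pose or a line that the arm cannot do raises r.Unreachable and nothing moves.
- r.close_job(): hands the job in, once; it reports no verdict.
Trained networks look in the newest picture that a camera, given by its name, has taken for a name from the list of things; names that differ only in an ending like _2 or _b are one class to them, and where a whole thing is asked for, a point or a joint stands for the part that bears it (a point fixed in the world has none). Each returns a list of dicts, best first, with "conf" (0 to 1); they miss things now and then, are a little off and sometimes report something else, mostly with a low value. They report only what shows in the picture. A call takes as long as a camera call.
- spotter.search_frame(camera, target): "xyz" ([x, y, z] in m, in the coordinates of the camera as it stood for that picture, good to about 4 mm: the middle of the surface that is visible of it).
- spotter.regions_of(camera, target): "mask" (384x512 bool, what is visible of it).
Readings, each from a call of its own:
- r.current_clock(): time.
- r.current_joint_pos(): joint angles.
- r.current_joint_vel(): joint speeds.
- r.current_tau(): joint torques, N m.
- r.current_tcp_pos(): TCP position.
- r.current_orientation(): TCP orientation.
- r.current_contact_force(): force on the tool from outside, world axes, zero at the start.
- r.current_ft_torque(): the same for the moment, N m.
- r.current_finger_gap(): finger opening in m.
Only numpy, scipy, OpenCV 4.12 (cv2) and the standard library are available. Lean on these libraries where they do the work, as an engineer would, in place of code of your own. Each camera call takes 0.05 s, during which the arm holds its last target. There are 200 camera calls.

TASK

Take the blue grip and raise the clear fume hood on its ladder stand until its orange pawl has swung back past the green (middle) rung, but not past the top rung; then lower it gently until the pawl sits on the green rung and carries the hood, and let go. Do not ram the pawl onto a rung or let the hood drop, and leave the other things on the bench where they are.

Things in the scene. Friction and masses are not known exactly. Their poses are not given: they have to be found in the camera images.
- stand: fixed ladder stand: grey base 170 x 150 x 12 mm, two upright aluminium posts 92 mm apart (along its y), tops 369 mm up. Origin: centre of the base's underside; z up; its -x side, where the grip is, faces the robot
- ladder (a point): point on the stand midway between the posts, 175 mm up. Between the posts is a strip of three level rungs along y, 10 mm thick, 50 mm apart: lowest steel, middle GREEN, top steel. The strip is clamped at a different height each time, so the green rung's centre is up to 20 mm above or below this point; its true height is not reported: find it by feel or by eye
- grip (a point): centre of the part to hold: upright blue tab on the white carriage, 30 (stand's x) x 20 (stand's y) x 50 mm high, free above; point on its axis, 23 mm below its top. Axes parallel to the stand's; 120 mm in front (-x) of the posts, 127 mm above the bench at the start. Pinch across the 20 mm sides (fingers close along the stand's y). It moves only straight up and down
- carriage (a joint): height (m) of the carriage with the hood above its bottom stop: 0 at the start, at most 0.18. Mass 0.5 to 0.87 kg, sliding friction about 1 N; it falls if let go with no rung under the pawl. The pawl sits on the lowest rung at 0.050, the green at 0.100, the top one at 0.150, all shifted alike by -0.020 to +0.020 (see ladder). To pass a rung, lift about 5 mm above its seat
- lock: the carriage's lock: pin and cheeks, carrying the orange gravity pawl (34 mm wide) on a stiff spring (12 N/mm). Origin on the pin, 24 mm in front (-x) of the rungs' plane, 38 mm above the foot; axes parallel to the stand's. Riding up over a rung the foot swings out to -x by about 10 mm, then a counterweight swings it home. It passes rungs only upwards; lowered onto one, it holds the hood
- board: bystander, to be left where it is: small green circuit board in a black holder, 90 x 70 x 27 mm high, lying under the hood; origin at the centre of its underside
- spool: bystander, to be left where it is: aluminium solder spool, 48 mm across, 40 mm high; origin at the centre of its underside
- flux: bystander, to be left where it is: amber flux bottle, 36 mm across, 75 mm high; origin at the centre of its underside
- tipcup: bystander, to be left where it is: brass cup, 56 mm across, 50 mm high; origin at the centre of its underside
- driver: bystander, to be left where it is: screwdriver lying on the bench, 170 mm long; origin at the centre of its underside
- meter: bystander, to be left where it is: yellow multimeter lying flat, 150 x 75 x 38 mm high; origin at the centre of its underside
- partsbox: bystander, to be left where it is: blue open parts box, 100 x 80 x 30 mm high; origin at the centre of its underside

How it is judged:
By the outcome, as a careful person would: the job done as asked, in the order asked, and still so for the second after the job is handed in, with the robot touching nothing.
It also fails if it takes over 48 s, if anything falls off the work surface, if the arm or the gripper's body presses on something with over 40 N, if the wrist force passes 120 N, or if a joint passes its speed limit or range.

## Working session

There is one attempt and no reset: what is moved stays moved. The work goes in short steps, each a Python script; the robot and the scene stay as the last script left them, time stands still between calls to the robot, and variables do not carry over. Pictures are saved under pics/ and viewed, about 8 in all and at most 12, crops included, and the job is handed in when it is done.

```bash
mkdir -p pics; cat > h.py <<'E'
import numpy as np, cv2
from bench import r, fingers, kin, viewer, spotter
def save(c,n):
    im=viewer.get_image(c); cv2.imwrite('pics/'+n+'.png',im[:,:,::-1]); return im
def world(c,p):
    E=np.array(viewer.camera_model(c)['extrinsics']); return E[:3,:3].T@(np.array(p)-E[:3,3])
def proj(c,p):
    m=viewer.camera_model(c);E=np.array(m['extrinsics']);q=np.array(m['intrinsics'])@(E[:3,:3]@np.array(p)+E[:3,3]);return q[:2]/q[2]
E
python3 - <<'E'
from h import *
np.set_printoptions(precision=4,suppress=True)
ims=[save(c,c+'0') for c in('side','top')]
cv2.imwrite('pics/both.png',cv2.resize(np.hstack(ims)[:,:,::-1],(800,300)))
for c in('side','top'):
    print(c,np.array(viewer.camera_model(c)['intrinsics'])[0,0],world(c,[0,0,0]))
    for t in('stand','grip','lock','ladder','flux','spool','tipcup','meter','partsbox','driver','board'):
        print(t,[(world(c,d['xyz']),round(d['conf'],2)) for d in spotter.search_frame(c,t)[:2]])
print(r.current_orientation(),r.current_clock())
E
```

```text
side 361.59458558323166 [ 0.3644 -0.5822  0.7157]
stand [(array([0.6372, 0.0379, 0.1505]), 0.76)]
grip [(array([0.6159, 0.1544, 0.1596]), 0.81), (array([0.6397, 0.0366, 0.1505]), 0.5)]
lock [(array([ 0.7605, -0.0773,  0.045 ]), 0.47), (array([ 0.7252, -0.2241,  0.007 ]), 0.47)]
ladder [(array([0.6348, 0.0371, 0.1496]), 0.92)]
flux [(array([ 0.7583, -0.076 ,  0.0441]), 0.85)]
spool [(array([ 0.6488, -0.115 ,  0.0396]), 0.77), (array([0.5642, 0.1567, 0.0371]), 0.18)]
tipcup [(array([0.5616, 0.1568, 0.0373]), 0.78)]
meter [(array([ 0.5268, -0.2027,  0.0325]), 0.88)]
partsbox [(array([ 0.7281, -0.2256,  0.0091]), 0.78)]
driver [(array([0.395 , 0.1797, 0.0206]), 0.82)]
board [(array([0.6297, 0.2485, 0.0158]), 0.67), (array([ 0.7613, -0.0758,  0.0423]), 0.23)]
top 435.4137709301914 [0.4558 0.0211 1.2199]
stand [(array([0.6337, 0.168 , 0.1775]), 0.97)]
grip [(array([0.6281, 0.217 , 0.1767]), 0.91), (array([ 0.6513, -0.1013,  0.0409]), 0.47)]
lock [(array([0.6336, 0.0392, 0.1292]), 0.62), (array([0.6286, 0.2223, 0.1788]), 0.53)]
ladder [(array([0.6365, 0.1647, 0.1763]), 0.95)]
flux [(array([ 0.7605, -0.0658,  0.0488]), 0.66), (array([ 0.652 , -0.1035,  0.0427]), 0.16)]
spool [(array([ 0.6553, -0.0985,  0.0421]), 0.5)]
tipcup [(array([0.5672, 0.1502, 0.0143]), 0.72)]
meter [(array([ 0.5335, -0.1864,  0.0292]), 0.89), (array([0.6366, 0.1627, 0.1718]), 0.44)]
partsbox [(array([ 0.7301, -0.2296,  0.0007]), 0.64)]
driver [(array([0.4031, 0.1834, 0.0213]), 0.6)]
board [(array([0.6362, 0.1659, 0.1762]), 0.46)]
[3.0736 0.6499 0.    ] 1.2
```

View pics/side0.png

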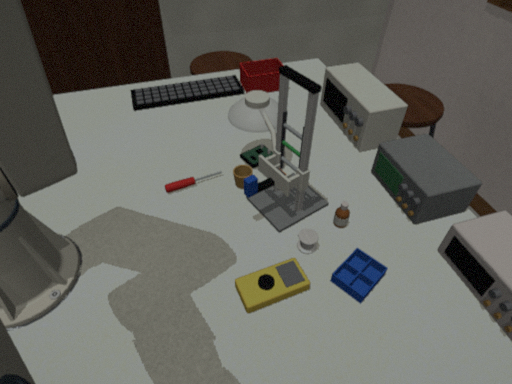

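View pics/top0.png

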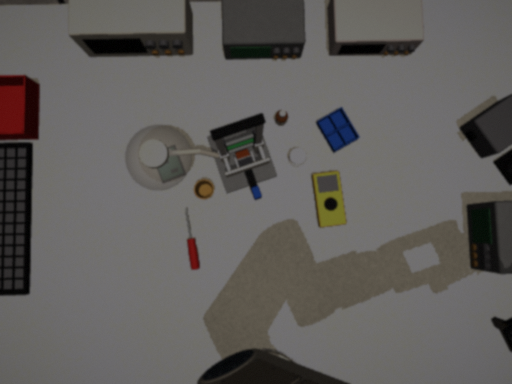

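The side picture shows the stand at about (290,170) with the blue grip at (251,186) and a green rung at (291,148). The top picture shows the grip at (256,192) and the base around (243,160). The networks' grip positions don't match this, so I'll triangulate by colour.

```bash
cat >> h.py <<'E'
def tri(a,b):
    L=[]
    for c,p in(('side',a),('top',b)):
        m=viewer.camera_model(c);K=np.array(m['intrinsics']);E=np.array(m['extrinsics'])
        d=E[:3,:3].T@np.linalg.inv(K)@[p[0],p[1],1];L.append((world(c,[0,0,0]),d/np.linalg.norm(d)))
    A=sum(np.eye(3)-np.outer(d,d) for o,d in L);b=sum((np.eye(3)-np.outer(d,d))@o for o,d in L)
    x=np.linalg.solve(A,b);return x,[np.linalg.norm(np.cross(x-o,d)) for o,d in L]
def blue(im,roi):
    x0,x1,y0,y1=roi;h=cv2.cvtColor(im,cv2.COLOR_RGB2HSV)
    m=np.zeros(im.shape[:2],bool);m[y0:y1,x0:x1]=((h[...,0]>100)&(h[...,0]<130)&(h[...,1]>120)&(h[...,2]>50))[y0:y1,x0:x1];return m
E
python3 - <<'E'
from h import *
np.set_printoptions(precision=4,suppress=True)
s=cv2.imread('pics/side0.png')[:,:,::-1];t=cv2.imread('pics/top0.png')[:,:,::-1]
out=[]
for im,roi in((s,(235,270,170,205)),(t,(235,275,175,205))):
    m=blue(im,roi);y,x=np.nonzero(m);print(x.mean(),y.mean(),x.min(),x.max(),y.min(),y.max(),len(x));out.append((x.mean(),y.mean()))
print(tri(*out))
a=cv2.resize(s[60:235,230:345][:,:,::-1],None,fx=3.4,fy=3.4,interpolation=cv2.INTER_CUBIC)
b=cv2.resize(t[108:208,200:290][:,:,::-1],None,fx=4.4,fy=4.4,interpolation=cv2.INTER_CUBIC)
H=595;c=np.zeros((H,a.shape[1]+b.shape[1],3),np.uint8);c[:a.shape[0],:a.shape[1]]=a[:H];c[:b.shape[0],a.shape[1]:]=b
c=np.clip(c.astype(float)*1.5,0,255).astype(np.uint8);print(c.shape,a.shape);cv2.imwrite('pics/crop1.png',c)
E
```

```text
250.34583333333333 185.37916666666666 244 257 175 196 240
255.80722891566265 191.97590361445782 251 260 186 198 83
(array([0.5463, 0.0092, 0.1264]), [np.float64(0.0010874204323096577), np.float64(0.0010874204323098006)])
(595, 787, 3) (595, 391, 3)
```

View pics/crop1.png

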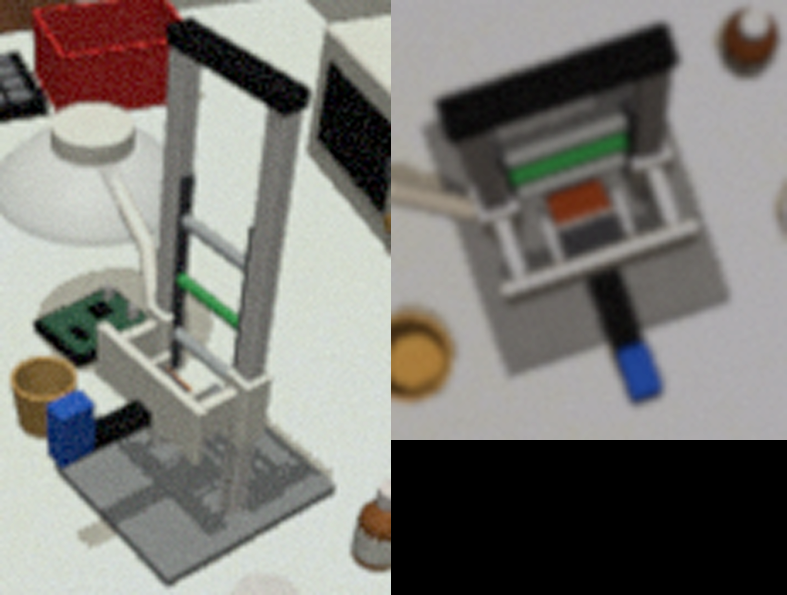

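```bash
python3 - <<'E'
from h import *
from scipy.optimize import least_squares
np.set_printoptions(precision=4,suppress=True)
S=lambda p:np.array([p[0]/3.4+230-.35,p[1]/3.4+60-.35]);T=lambda p:np.array([(p[0]-391)/4.4+200-.4,p[1]/4.4+108-.4])
R=lambda a:np.array([[np.cos(a),-np.sin(a),0],[np.sin(a),np.cos(a),0],[0,0,1]])
obs=[('side',(-.085,.075),S((58,468))),('side',(-.085,-.075),S((170,578))),('side',(.085,-.075),S((333,488))),('top',(-.085,.075),T((510,376))),('top',(-.085,-.075),T((730,297)))]
f=lambda v:np.concatenate([proj(c,R(v[2])@[*q,.012]+[v[0],v[1],0])-o for c,q,o in obs])
s=least_squares(f,[.65,.05,-.3]);print('stand',s.x,np.degrees(s.x[2]));print(s.fun.reshape(-1,2))
yaw=s.x[2]
gl=tri(S((178,279)),T((510,176)));gr=tri(S((240,322)),T((631,143)));print('green',gl,gr)
# grip
def cen(c,g):
    pts=np.array([proj(c,R(yaw)@[a,b,h]+g) for a in(-.015,.015) for b in(-.01,.01) for h in(.023,-.027)])
    M=cv2.moments(cv2.convexHull((pts).astype(np.float32)));return np.array([M['m10'],M['m01']])/M['m00']
o=[('side',np.array([250.35,185.38])),('top',np.array([255.81,191.98]))]
g=least_squares(lambda v:np.concatenate([cen(c,np.array([v[0],v[1],.127]))-q for c,q in o]),[.546,.009]);print('grip',g.x,g.fun)
d=R(yaw).T@([*(g.x-s.x[:2]),0]);print('grip in stand',d)
for nm,e in(('l',gl),('r',gr)):print(nm,R(yaw).T@(e[0]-[s.x[0],s.x[1],0]))
# green height by fixed plane: rung centre visible at x=posts
px=d[0]+.12
for c,mid in(('side',S((209,300))),('top',T((571,159)))):
    q=least_squares(lambda z:proj(c,R(yaw)@[px+z[0],z[2] if 0 else 0,z[1]]+[s.x[0],s.x[1],0])-mid,[0,.175]).x;print(c,q)
E
```

```text
stand [0.6596 0.0443 0.3188] 18.26325502062654
[[-1.3044 -1.5735]
 [-0.0794  0.9258]
 [ 1.4607 -0.9742]
 [ 0.0181  0.0951]
 [ 0.745   0.2187]]
green (array([0.6493, 0.0781, 0.1827]), [np.float64(0.002157786906667528), np.float64(0.0021577869066677032)]) (array([0.6666, 0.0111, 0.1903]), [np.float64(0.00026062347584752146), np.float64(0.00026062347584764365)])
grip [0.5462 0.0092] [ 0.405   0.1984 -0.0308  0.3461]
grip in stand [-0.1187  0.0022  0.    ]
l [0.0008 0.0354 0.1827]
r [-0.0038 -0.0337  0.1903]
side [-0.0043  0.1874]
top [-0.003  0.194]
```

```bash
python3 - <<'E'
from h import *
np.set_printoptions(precision=4,suppress=True)
a=.31/2;o=np.pi*np.array([np.cos(a),np.sin(a),0])
print(kin.inverse_kinematics([.546,.009,.24],o))
fingers.move_gripper(.055,40)
r.move_to([.546,.009,.24],o);print(r.current_tcp_pos(),r.current_clock())
r.move_linear([.546,.009,.175],rate=.12)
print(r.current_contact_force(),r.current_clock())
ims=[save(c,c+'1') for c in('side','top')]
c=[cv2.resize(ims[0][100:220,200:320],(400,400)),cv2.resize(ims[1][110:230,196:316],(400,400))]
cv2.imwrite('pics/crop2.png',np.clip(np.hstack(c)[:,:,::-1]*1.4,0,255).astype(np.uint8))
E
```

```text
[ 0.0137  0.2222  1.794  -0.      1.1254  1.2745]
[0.5461 0.0083 0.24  ] 4.2083
[-0.2882 -0.4599  0.5185] 4.9
```

View pics/crop2.png

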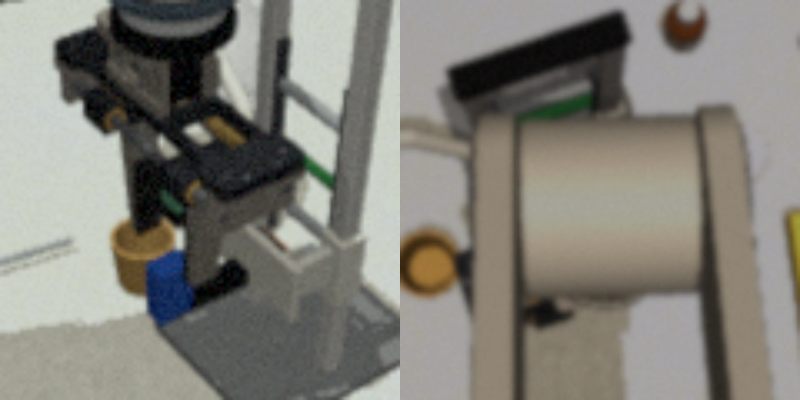

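The side crop shows the open fingers on either side of the tab, with tips at about (145,225) and (205,280) and the tab top at (165,258). Next I'll descend and grip.

```bash
python3 - <<'E'
from h import *
np.set_printoptions(precision=4,suppress=True)
r.move_linear([.546,.009,.126],rate=.08)
print(r.current_contact_force(),r.current_tcp_pos())
fingers.move_gripper(.03,10); print(r.current_contact_force(),r.current_finger_gap())
fingers.move_gripper(.01,10); r.dwell(.2);print(r.current_contact_force(),r.current_ft_torque(),r.current_finger_gap(),r.current_clock())
save('side','side2')
E
```

```text
[ 0.7146  0.4362 -0.1975] [0.5462 0.009  0.1261]
[ 0.2955  0.5926 -0.5217] 0.029988455379234173
[-1.2994  5.3771  1.4198] [0.7023 0.1461 0.0249] 0.019836943824337688 6.8083
```

```bash
python3 - <<'E'
from h import *
np.set_printoptions(precision=4,suppress=True)
u=np.array([-.305,.952,0]);p=np.array([.546,.009,.126])
for k in(1,2):
    f=r.current_contact_force()
    if abs(np.dot(f,u))<2:break
    p=p+u*.001*np.sign(np.dot(f,u)); r.move_linear(p,rate=.02);r.dwell(.1);print(p,r.current_contact_force(),r.current_clock())
fingers.move_gripper(.01,40);r.dwell(.1);print(r.current_contact_force(),r.current_ft_torque(),r.current_finger_gap(),r.current_tcp_pos())
E
```

```text
[0.5457 0.01   0.126 ] [ 0.5699 -1.612   0.563 ] 7.2083
[ 0.6671 -4.0068 -1.1538] [-0.4991 -0.1168  0.0881] 0.019920678264014575 [0.5457 0.0097 0.126 ]
```

```bash
python3 - <<'E'
from h import *
np.set_printoptions(precision=2,suppress=True)
z0=.126;z=z0
r.move_linear([.5457,.0098,z0+.03],rate=.05);z=z0+.03;print(r.current_contact_force(),r.current_clock())
while z<z0+.095:
    z+=.0025;r.move_linear([.5457,.0098,z],rate=.03);print(round((z-z0)*1e3,1),round((r.current_tcp_pos()[2]-z0)*1e3,2),np.array(r.current_contact_force()))
print(r.current_finger_gap(),r.current_clock())
im=save('side','side3');m=blue(im,(220,290,110,205));y,x=np.nonzero(m);print(x.mean(),y.mean())
cv2.imwrite('pics/crop3.png',cv2.resize(np.clip(im[60:220,200:340]*1.4,0,255).astype(np.uint8)[:,:,::-1],None,fx=3.5,fy=3.5))
E
```

```text
[ 2.24 -4.61 -6.24] 8.275
32.5 32.24 [ 3.33 -4.79 -6.68]
35.0 34.71 [ 2.82 -4.76 -6.33]
37.5 37.2 [ 3.97 -4.46 -5.57]
40.0 39.71 [ 2.61 -5.02 -5.62]
42.5 42.24 [ 3.85 -3.94 -6.11]
45.0 44.72 [ 2.75 -4.33 -6.27]
47.5 47.21 [ 3.27 -4.57 -5.93]
50.0 49.71 [ 4.05 -4.16 -5.94]
52.5 52.2 [ 3.41 -3.99 -6.32]
55.0 54.7 [ 3.16 -4.53 -6.61]
57.5 57.21 [ 2.93 -3.37 -6.2 ]
60.0 59.72 [ 3.65 -3.32 -5.5 ]
62.5 62.22 [ 3.53 -4.15 -5.88]
65.0 64.66 [ 3.07 -4.22 -6.96]
67.5 67.17 [ 4.4  -4.39 -6.75]
70.0 69.68 [ 3.03 -3.49 -5.7 ]
72.5 72.16 [ 3.74 -4.1  -6.49]
75.0 74.66 [ 4.11 -4.28 -6.95]
77.5 77.16 [ 2.75 -3.91 -6.39]
80.0 79.67 [ 3.16 -4.01 -6.18]
82.5 82.17 [ 4.07 -3.73 -5.94]
85.0 84.66 [ 3.17 -3.63 -5.16]
87.5 87.15 [ 2.85 -3.76 -5.84]
90.0 89.64 [ 3.27 -4.3  -5.99]
92.5 92.15 [ 3.75 -3.11 -5.76]
95.0 94.64 [ 3.95 -3.04 -6.39]
0.019634325601113806 14.775
246.57142857142858 154.1654135338346
```

View pics/crop3.png

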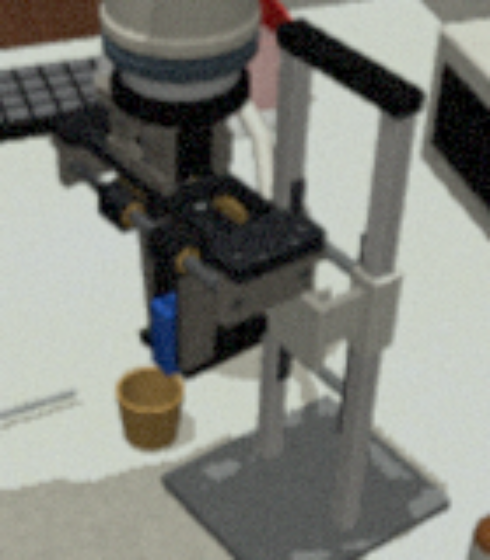

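The side crop shows the carriage up about 95 mm, still held, with the tab at (165,330). The green rung is now behind the gripper. Force is steady at about 6 N, so I'll lift to about 134 mm and lower by feel.

```bash
python3 - <<'E'
from h import *
np.set_printoptions(precision=2,suppress=True)
z0=.126;P=lambda h:[.5457,.0098,z0+h]
h=.095
while h<.1345:
    h+=.0025;r.move_linear(P(h),rate=.03);print(round(h*1e3,1),np.array(r.current_contact_force()))
r.dwell(.4);print('top',r.current_contact_force(),r.current_clock(),r.current_finger_gap())
save('side','side4');save('top','top4')
r.move_linear(P(.121),rate=.025);print(r.current_contact_force())
h=.121
while h>.098:
    h-=.001;r.move_linear(P(h),rate=.01);f=np.array(r.current_contact_force());print(round(h*1e3,1),round((r.current_tcp_pos()[2]-z0)*1e3,2),f)
    if f[2]>-2:break
print(r.current_clock())
E
```

```text
97.5 [ 3.55 -3.72 -6.3 ]
100.0 [ 3.82 -3.47 -6.46]
102.5 [ 2.86 -4.49 -7.46]
105.0 [ 3.07 -3.78 -6.1 ]
107.5 [ 3.43 -2.84 -5.74]
110.0 [ 3.2  -3.12 -6.  ]
112.5 [ 4.5  -3.84 -6.39]
115.0 [ 3.38 -3.57 -5.67]
117.5 [ 3.62 -3.41 -6.52]
120.0 [ 4.37 -3.47 -5.95]
122.5 [ 3.21 -3.19 -4.91]
125.0 [ 4.19 -3.53 -7.12]
127.5 [ 2.95 -3.19 -6.45]
130.0 [ 3.73 -2.96 -6.52]
132.5 [ 3.69 -5.34 -5.6 ]
135.0 [ 3.14 -3.41 -5.55]
top [ 4.3  -3.32 -6.45] 19.225 0.01996249732452682
[ 3.69 -4.34 -7.31]
120.0 119.3 [ 4.42 -4.54 -8.14]
119.0 118.29 [ 5.11 -4.79 -8.3 ]
118.0 117.32 [ 4.13 -3.75 -7.8 ]
117.0 116.3 [ 3.59 -4.96 -7.51]
116.0 115.32 [ 3.66 -3.98 -8.45]
115.0 114.3 [ 4.79 -3.99 -8.7 ]
114.0 113.32 [ 4.35 -4.03 -7.83]
113.0 112.31 [ 5.08 -4.18 -8.18]
112.0 111.32 [ 4.55 -3.99 -8.41]
111.0 110.34 [ 4.2  -4.19 -8.04]
110.0 109.33 [ 3.9  -4.57 -7.94]
109.0 108.34 [ 4.3  -3.89 -7.99]
108.0 107.34 [ 4.44 -5.17 -8.15]
107.0 106.9 [ 2.11 -3.53 -4.89]
106.0 106.33 [ 0.18 -4.13  1.62]
23.7833
```

Contact at 107 mm agrees with my visual estimate of 111 ± 5 mm for the green seat. The pawl now carries the load, so I'll let go and back out upward.

```bash
python3 - <<'E'
from h import *
np.set_printoptions(precision=4,suppress=True)
r.dwell(.3);print(r.current_contact_force(),r.current_tcp_pos())
fingers.move_gripper(.022);r.dwell(.2);print(r.current_contact_force(),r.current_finger_gap())
fingers.move_gripper(.05);r.dwell(.3);print(r.current_contact_force())
r.move_linear([.5457,.0098,.32],rate=.1)
r.move_linear([.45,-.2,.32],rate=.2)
print(r.current_contact_force(),r.current_clock())
s,t=[save(c,c+'5') for c in('side','top')]
for c in('side','top'):
    pass
m=[]
for im,roi in((s,(225,275,100,200)),(t,(235,290,175,215))):
    b=blue(im,roi);y,x=np.nonzero(b);m.append((x.mean(),y.mean()));print(len(x),m[-1])
print(tri(*m))
a=cv2.resize(s[60:230,225:345],None,fx=3.4,fy=3.4,interpolation=cv2.INTER_CUBIC);b=cv2.resize(t[108:208,190:290],None,fx=3.8,fy=3.8,interpolation=cv2.INTER_CUBIC)
c=np.zeros((a.shape[0],a.shape[1]+b.shape[1],3),np.uint8);c[:,:a.shape[1]]=a;c[:b.shape[0],a.shape[1]:]=b
cv2.imwrite('pics/crop5.png',np.clip(c[:,:,::-1]*1.4,0,255).astype(np.uint8))
E
```

```text
[-0.1835 -4.4908  2.3193] [0.5458 0.0097 0.2323]
[ 0.0015  0.7971 -0.005 ] 0.02178587058112589
[ 0.0221 -0.1662 -1.0964]
[ 0.2306 -0.1282  0.8944] 27.7417
29 (np.float64(249.17241379310346), np.float64(147.93103448275863))
107 (np.float64(256.22429906542055), np.float64(187.7570093457944))
(array([0.5452, 0.0096, 0.2377]), [np.float64(0.0024860530854525823), np.float64(0.002486053085452751)])
```

View pics/crop5.png

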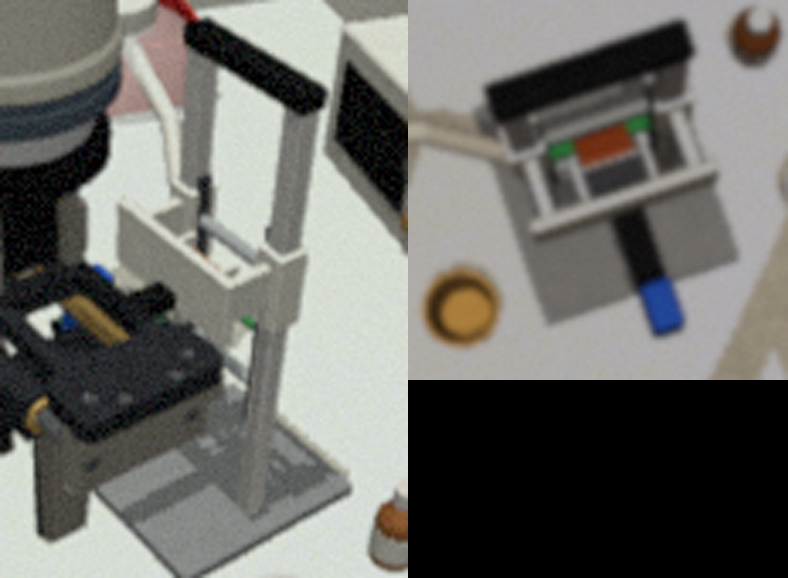

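The hood stays up after letting go. The top crop shows the orange pawl at (605,145) over the green rung, with green visible on both sides of it. One last stability and bystander check, then I'll hand in.

```bash
python3 - <<'E'
from h import *
r.dwell(1.0);t=save('top','top6');b=blue(t,(235,290,175,215));y,x=np.nonzero(b);print(x.mean(),y.mean())
o=cv2.imread('pics/top0.png')[:,:,::-1]
for n,(cx,cy) in dict(flux=(281,117),spool=(296,156),box=(337,130),meter=(329,199),driver=(192,240),cup=(204,189)).items():
    g=lambda i:cv2.cvtColor(np.ascontiguousarray(i[cy-14:cy+14,cx-14:cx+14]),cv2.COLOR_RGB2GRAY).astype(np.float32)
    print(n,cv2.phaseCorrelate(g(o),g(t),cv2.createHanningWindow((28,28),cv2.CV_32F)))
r.close_job();print(r.current_clock())
E
```

```text
256.22429906542055 187.7570093457944
flux ((0.07798332195346624, -0.10207428645860261), 0.8946419456270006)
spool ((0.024873878931503057, 0.7097365943670955), 0.7965129078759088)
box ((-0.10697731720491355, 0.03556280699926795), 0.9332713879479302)
meter ((0.012490007748851895, 0.4146075261746418), 1.0135703055063883)
driver ((-0.08547206192343104, -0.2625656573509332), 0.9917279985215929)
cup ((-0.12445625904712188, 0.11064863298625127), 0.9460031125280592)
the job is handed in; nothing more can be done
the job is handed in; nothing more can be done
```

The hood is resting on the green rung with the gripper clear, and I handed the job in at about 29 s.

**What I did:** I gripped the blue tab, raised the carriage to about 135 mm and lowered it in 1 mm steps. The pawl met the rung at about 107 mm; I had estimated 111 ± 5 mm for the green seat from the camera images. I pressed about 2 N down onto the pawl to make sure it carried the load, then opened the fingers and withdrew.

**Last checks:**
- **Hood:** It did not drop on release, and the tab was in exactly the same place in pictures taken over a second apart. From above, the orange pawl lies over the green rung.
- **Bystanders:** The flux bottle, cup, parts box and screwdriver show shifts under 0.3 pixel. The spool reads 0.7 pixel and the meter 0.4, which I put down to the arm's shadow because nothing came near them. The board was not compared.

**What disagreed:**
- **Trained networks:** Their grip positions were far off, so I located the tab by colour from both cameras instead.
- **Pawl on the way up:** Its passing over the rungs did not show clearly in the force readings. That it passed the green rung rests on the landing height and the top view.

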